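Clamp a turning blank with the coarse and fine feed knobs

ROBOT

A 6-joint arm with a two-finger parallel gripper is mounted at the origin on the work surface. World frame = base frame: x ahead of the robot, y to its left, z up, the work surface at z = 0. Lengths are in mm, angles in rad, forces in N, time in s.
With the tool pointing down it reaches from about 275 to 750 mm from the base axis. Payload 10.2 kg.
Tool frame: the origin (TCP) lies between the finger pads; the fingertips stand 17 mm ahead of it and the grasp point (between the pads) lies 2 mm behind it (tips_ahead is the distance from the TCP to the fingertips, in mm); z points along the fingers, y is the line along which they close (so a half turn about z gives the same grasp; the last joint's range is limited). The gripper opens to 85 mm and grips with 20 to 120 N. Pads are 22 mm wide; open, the fingers measure 114 mm over their backs; the gripper's body (76 mm by 85 mm) begins 54 mm behind the grasp point. The pads swing forward as they close: fully open they stand 13 mm farther back than shut.
Start: joints at [-1.402, 0.313, 1.498, -0, 1.331, -0.223], TCP at [200.461, -485.229, 248.294] pointing down, gripper open.
Joint ranges: [-2.94, 2.94], [-0.97, 2.17], [0.19, 2.56], [-1.23, 4.37], [0.02, 3.11], [-2.88, 2.88]. Speed limits (rad/s): [2.39, 2.39, 3.01, 3.14, 3.14, 3.14].

INTERFACE

Orientations are given as a unit quaternion [w, x, y, z].
In Python, from rig import sense, capture, finish_job, boxes_of, tips_ahead gives the robot as it stands.
- The arm moves only by the tool drive_tool, never from a script. Its argument "commands" is text: rows parted by semicolons, each of 7 numbers parted by spaces: the shift along the world's x, y, z in units of 0.1 m (1.0 is 0.1 m), then the turn, a rotation vector about the world's x, y, z in units of pi/4 rad (1.0 is pi/4 rad), then the opening in per cent of the stroke, from 0 (shut) to 100 (fully open). A call has 1 to 20 rows; each row shifts and turns the commanded pose from where the row before left it; what a row does not reach is not made up. A row lasts 1/12 s, in which the tool goes at most 41.7 mm and 7.16 degrees, less where a joint would pass 70% of its speed; a pose out of reach is approached as far as the arm can. A call with a number of a shift or a turn outside -1 to 1 is refused whole. A call with a gripper value outside its range is refused whole. The fingers move at their own pace and stop on an object; "force" is the grip in N (left out, the last holds). Time passes only in rows, so rows that do not move let the fingers close. It gives the time, the measured TCP pose, the force, the opening and the grip force at its end, in the units of the state.
- sense(): the state, without advancing time (a new reading comes with each control period).
- capture(name): name is "scene" or "side" or "wrist"; returns a dict with "pixels" (420x560x3 uint8, blue, green, red), "fov_y" (degrees; the focal length in pixels is half the picture's height over the tangent of half this angle, whatever the lens; pixels are square), "cx", "cy" (the principal point, pixels), "position" and "attitude" of the camera in the world; the wrist camera has in their place "tool_from_camera" (4x4, takes a point from camera to tool coordinates, whose origin is the TCP and whose axes are the flange's). Camera axes: x right, y down, z forward; pixel columns grow to the right and rows downward; lengths in mm; the calibration is good to about 2 mm. A picture is of the moment at which its call begins: read the wrist's pose just before it. There is no depth.
- finish_job(): hands the job in; it is judged then, once.
Trained networks look in a picture, given as the dict that the camera call returned (one of the last four; its "shot" number tells which), for a name from the list of things; names that differ only in an ending like _2 or _b are one class to them, and where a whole thing is asked for, a point or a joint stands for the part that bears it (a point fixed in the world has none). Each returns a list of dicts, best first, with "confidence" (0 to 1); they miss things now and then, are a little off and sometimes report something else, mostly with a low value. They report only what shows in the picture. A call takes as long as a camera call.
- boxes_of(picture, name): "position" ([column, row] in pixels, amid what is visible of it).
The state is a dict: "time_s": time; "joints": joint angles; "dq": joint speeds; "tau": joint torques, N m; "eef_pos": TCP position; "ee_rot": TCP orientation; "force": force on the tool from outside, world axes, zero at the start; "wrist_torque": the same for the moment, N m; "grip_width": opening from 0.0 (shut) to 1.0 (fully open); "grip_force": force on a finger pad.
Only numpy, scipy, OpenCV 4.12 (cv2) and the standard library are available. Lean on these libraries where they do the work, as an engineer would, in place of code of your own. Each camera call takes 0.05 s, during which the arm holds its last target. There are 200 camera calls.

TASK

Clamp the wooden blank in the small bench lathe. First turn the black outer ring clockwise until the brass-nosed quill stands about 3 mm short of the blank without touching it; then use only the small inner knob, which draws in the sprung pad from the other end, to push the blank onto the quill and press gently until the red band behind the pad is about half swallowed (about 15 N at the quill, never more than 25 N). Keep off the blank and the quill, leave the jar, screwdriver and dish alone, and let go of the knobs at the end.

Things in the scene. Friction and masses are not known exactly. Their poses are not given: they have to be found in the camera images.
- lathe: Bench lathe fixture, fixed; place and yaw differ. Origin: on the table under the vertical knob axis; z up, +y the feed direction, from feed box to headstock. Bed 90 mm wide, y -60 to 325 mm. Green feed box 90 (x) x 100 (y) mm centred on the origin, top at z = 85 mm. Green headstock y 224 to 320 mm, up to 105 mm high. Work axis (quill, blank, pad): x = 0, z = 60 mm.
- coarse_grip (a point): Point on the knob axis, 108 mm above the table, where to grip the black fluted outer ring (coarse knob): round, 54 mm in diameter, from 90 to 115 mm above the table; a 40 mm collar leaves a 5 mm gap below it to the feed box top. Axes as the lathe. White mark on its top.
- fine_grip (a point): Point on the same axis at the height to grip the aluminium inner knob (fine knob): vertical round knob 25 mm in diameter, from 115 mm (top of the outer ring) to 144 mm above the table (this point is 137 mm high). Axes as the lathe. Red mark on its top.
- coarse (a joint): Angle of the outer ring, rad, 0 to 4, growing clockwise seen from above. 1 rad pushes the quill 14 mm towards the blank. It takes about 0.4 N m to turn, stays where it is left and does not turn the fine knob. It must not be turned while the quill touches the blank.
- fine (a joint): Angle of the inner knob, rad, 0 to 6.3, growing clockwise seen from above. 1 rad moves the ram with the sprung pad 4 mm towards the blank. It takes about 0.12 N m to turn plus 4 mN m per newton of push on the pad (0.06 N m more at 15 N), and stays where it is left under load. Its whole travel is 25 mm.
- quill: Steel quill 24 mm in diameter with a 14 mm brass nose, along the work axis, coming out of the feed box. Origin: the centre of the nose's front face; y points at the blank.
- blank: Loose wooden cylinder with two dark rings, 36 mm in diameter, 70 mm long, about 120 g, lying in two V supports along the work axis, free to slide along it (friction about 1 to 2 N). Origin: its centre; y along its axis: ends at y = -35 mm (quill side) and +35 mm (pad side). It starts 25 to 38 mm from the quill and up to 15 mm from the pad.
- blank_near (a point): Centre of the blank's end face towards the quill.
- headstock (a point): Centre of the headstock's fixed front face, on the work axis, axes as the lathe. Out of it comes the 30 mm ram, a dark 22 mm sleeve (stands out differently each time), then a red stem with the sprung 30 mm aluminium pad: 5 mm of red shows when free, 6 N per mm, so 15 N hides half the red; hard home at 5 mm. With the fine knob at 0 the pad face is 28.5 to 39.5 mm before this point.
- jar_mid (a point): Centre of a small closed jar, 52 mm in diameter, 70 mm high. Bystander.
- driver_grip (a point): Handle of a red screwdriver, 160 mm long, lying on the table. Bystander.
- dish_in (a point): Inner floor of a small red dish, 70 mm across, 28 mm high. Bystander.

How it is judged (in metres and radians):
On the way, in this order (a step that is already met when the one before it is completed fails the run):
1. the coarse ring has brought the quill to within 7 mm of the blank, not touching it (distance between quill and blank_near below 0.007 m and contact force between quill and blank below 0.3 N), for 0.2 s.
2. the quill presses the blank on the pad with 9 to 21 N (contact force between quill and blank between 9 and 21 N), for 0.3 s.
At the end, for the whole second after the job is handed in: The blank lies straight in its supports (axis within 3 mm and 0.06 rad of the work axis), at rest, clamped between the quill and the sprung pad (9 to 21 N at the quill), with the robot touching nothing (all of step 2 and linear speed of blank below 0.005 m/s and z of blank in the frame of lathe between 0.057 and 0.063 m and angle between the y axis of blank and the y axis of lathe, either way round below 0.06 rad).
It fails at once if the quill presses the blank with more than 25 N (contact force between quill and blank above 25 N).
It fails at once if the coarse ring is turned while the quill presses on the blank (contact force between quill and blank above 0.8 N and (velocity of joint coarse above 0.1 rad/s or velocity of joint coarse below -0.1 rad/s)).
It fails at once if the robot touches the blank or the quill (contact force between any of the arm, the fingers and blank above 0.5 N or contact force between any of the arm, the fingers and quill above 0.5 N).
It fails at once if the jar, the screwdriver or the dish is moved more than 20 mm (distance of any of jar_mid, driver_grip, dish_in from where it was at the start of the episode above 0.02 m).
It also fails if it takes over 72 s, if anything falls off the work surface, if the arm or the gripper's body presses on something with over 40 N, if the wrist force passes 120 N, or if a joint passes its speed limit or range.

## Working session

There is one attempt and no reset: what is moved stays moved. The work goes in short steps, Python scripts to look and compute and a tool call to move; the robot and the scene stay as the last step left them, time stands still between calls to the robot, and variables do not carry over. Pictures are saved under pics/ and viewed, at most 10 in all, crops included, and the job is handed in when it is done.

Besides the shell and the picture viewer there is one more tool, called after ">>>" by a JSON object that holds its "name" and its "arguments", one argument or row to a line. drive_tool: Moves the arm, as the interface text tells. Shifts and turns lie within -1 to 1; 1 stands for 0.1 m of shift or pi/4 rad of turn. Its arguments: {"type":"object","properties":{"commands":{"type":"string"},"force":{"type":"number"}},"required":["commands"]}

```bash
mkdir -p pics
cat > h.py <<'E'
import numpy as np, cv2
from rig import sense, capture, finish_job, boxes_of, tips_ahead
from scipy.spatial.transform import Rotation as R
def rot(a):
    a=np.array(a,float)
    return a if a.shape==(3,3) else R.from_quat(np.roll(a.ravel(),-1)).as_matrix()
def cam(p,s=None):
    f=210/np.tan(np.radians(p["fov_y"])/2)
    if "tool_from_camera" in p:
        T=np.array(p["tool_from_camera"]); Rt=rot(s["ee_rot"])
        return f,Rt@T[:3,:3],Rt@T[:3,3]+np.array(s["eef_pos"])
    return f,rot(p["attitude"]),np.array(p["position"],float)
def onplane(p,px,z,s=None):
    f,A,c=cam(p,s); d=A@np.array([(px[0]-p["cx"])/f,(px[1]-p["cy"])/f,1]); return c+d*(z-c[2])/d[2]
def proj(p,X,s=None):
    f,A,c=cam(p,s); q=A.T@(np.array(X)-c); return f*q[0]/q[2]+p["cx"],f*q[1]/q[2]+p["cy"]
E
python3 - <<'E'
from h import *
np.set_printoptions(precision=1,suppress=True)
s=sense();print(s, tips_ahead)
for n in("scene","side","wrist"):
    p=capture(n);cv2.imwrite(f"pics/{n}0.png",p["pixels"])
    f,A,c=cam(p,s);print(n,f,c,p["cx"],p["cy"])
    for k,z in(("coarse_grip",115),("fine_grip",144),("quill",60),("blank",60),("headstock",60),("lathe",50),("blank_near",60),("jar_mid",35),("driver_grip",10),("dish_in",5)):
        for b in boxes_of(p,k)[:1]: print(k,np.array(b["position"]),round(b["confidence"],2),onplane(p,b["position"],z,s))
E
```

```text
{'time_s': 0.0, 'joints': array([-1.4,  0.3,  1.5, -0. ,  1.3, -0.2]), 'dq': array([-0.,  0., -0., -0., -0.,  0.]), 'tau': array([ -0. , -41.2, -26. ,  -0. ,   0. ,   0. ]), 'eef_pos': array([ 200.4, -485. ,  247.7]), 'ee_rot': array([-0. ,  1. ,  0.2,  0. ]), 'force': array([-0.1,  0.6, -0.4]), 'wrist_torque': array([ 0.,  0., -0.]), 'grip_force': 0.0, 'grip_width': 1.0045104684699548} 17.0
scene 404.69048251156653 [971.6 291.2 487.3] 279.9628456792597 210.88197774583946
coarse_grip [314.2 264.4] 0.81 [622.7  68.3 115. ]
fine_grip [315.6 264.6] 0.64 [649.   87.2 144. ]
quill [258.7 236.7] 0.72 [575.9 -77.   60. ]
blank [307.8 250. ] 0.73 [549.7   7.1  60. ]
headstock [312.8 267.2] 0.8 [577.8  37.4  60. ]
lathe [315.3 265.4] 0.56 [562.5  32.1  50. ]
blank_near [305.  250.6] 0.66 [553.9   4.5  60. ]
jar_mid [199.9 293.8] 0.61 [713.4 -72.7  35. ]
driver_grip [292.  323.9] 0.57 [651.2  56.4  10. ]
dish_in [337.9 230.2] 0.57 [408.5 -20.2   5. ]
side 443.517999067118 [142.5 530.4 495.6] 281.6402502394036 206.3526545471212
coarse_grip [262.4 262.8] 0.97 [471.  133.9 115. ]
fine_grip [263.1 264.4] 0.57 [443.1 166.3 144. ]
quill [291.4 214. ] 0.7 [573.5 -81.2  60. ]
blank [275.7 234.5] 0.83 [553.1  -4.3  60. ]
headstock [260.8 263.1] 0.67 [520.1  78.8  60. ]
lathe [259.8 262.8] 0.93 [530.6  68.8  50. ]
blank_near [273.6 234.3] 0.55 [556.5  -2.5  60. ]
jar_mid [235.1 204.7] 0.56 [717.  -75.2  35. ]
driver_grip [204.1 255.7] 0.77 [662.2  73.2  10. ]
dish_in [336.  276.6] 0.94 [436.9 -27.9   5. ]
wrist 303.8752908070264 [ 270.5 -457.   373.1] 279.12189207398507 211.31572344188749
```

```bash
cd pics; python3 -c "
import cv2,numpy as np
a=cv2.imread('scene0.png')[150:400,100:450];b=cv2.imread('side0.png')[130:380,100:450]
cv2.imwrite('a.png',np.vstack([cv2.resize(a[:,:],None,fx=1.2,fy=1.2),cv2.resize(b,None,fx=1.2,fy=1.2)]))"
```

```text
(no output)
```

View pics/a.png

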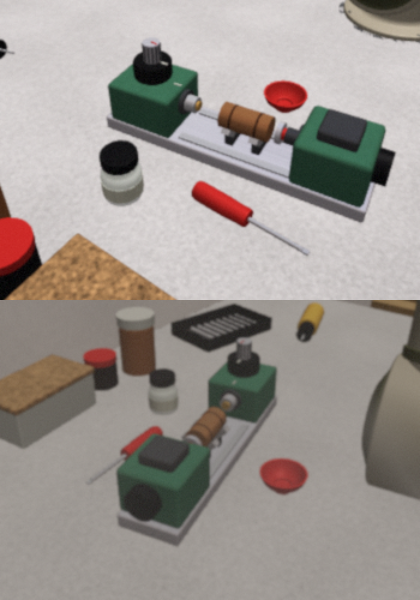

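The pictures show the lathe's feed box farthest from the scene camera, with the fine knob's top near (226,184) in scene and (303,164) in side. The headstock is at the +y end, the jar and screwdriver on the +x side, and the dish on the -x side.

Run:
```python
from h import *
np.set_printoptions(precision=1,suppress=True)
p=capture("scene");q=capture("side")
print(onplane(p,(226,184),144),onplane(q,(303,164),144))
s=sense();w=capture("wrist")
f,A,c=cam(w,s);print(A);print(rot(s["ee_rot"]))
```

```text
[ 585.4 -138.9  144. ] [ 586. -135.  144.]
[[ 0.4 -0.9 -0.3]
 [-0.9 -0.4 -0.1]
 [ 0.   0.3 -1. ]]
[[ 0.9  0.4 -0. ]
 [ 0.4 -0.9  0. ]
 [-0.  -0.  -1. ]]
```

>>> {"name": "drive_tool", "arguments": {
  "commands": "0 0 0.3 0 0 0 100;0.2 0.25 0.1 0 0 0 100;0.24 0.3 0.05 0 0 0 100;0.24 0.3 0.05 0 0 0 100;0.24 0.3 0.05 0 0 0 100;0.24 0.3 0.05 0 0 0 100;0.24 0.3 0.05 0 0 0 100;0.24 0.3 0.05 0 0 0 100;0.24 0.3 0.05 0 0 0 100;0.24 0.3 0.05 0 0 0 100;0.24 0.3 0.05 0 0 0 100;0.24 0.3 0 0 0 0 100;0.24 0.3 0 0 0 0 100;0.24 0.3 0 0 0 0 100;0.24 0.3 0 0 0 0 100;0.24 0.3 0 0 0 0 100;0 0 0 0 0 0 100;0 0 0 0 0 0 100"
}}

```text
time_s: 3.3
eef_pos: [557.0, -38.9, 332.7]
ee_rot: [-0.0, 0.981, 0.196, -0.0]
force: [-0.9, -0.6, 0.5]
grip_width: 0.999
grip_force: 0.0
```

Run:
```python
from h import *
np.set_printoptions(precision=1,suppress=True)
s=sense();w=capture("wrist");cv2.imwrite("pics/w1.png",w["pixels"])
print(s["eef_pos"],s["joints"],s["force"],cam(w,s)[2])
np.save("w1.npy",{"s":s,"w":w},allow_pickle=True)
for k,z in(("coarse_grip",115),("fine_grip",144),("quill",60),("blank",60),("headstock",60),("blank_near",60)):
    for b in boxes_of(w,k)[:1]: print(k,np.array(b["position"]),round(b["confidence"],2),onplane(w,b["position"],z,s))
```

```text
[557.  -38.9 332.7] [-0.3  0.3  1.2 -0.   1.6  0.9] [-0.9 -0.6  0.5] [627.  -10.5 458. ]
coarse_grip [249.2 149.8] 0.68 [582.3   6.9 115. ]
fine_grip [253.2 154.1] 0.84 [583.6   0.1 144. ]
quill [306.4 174.4] 0.67 [574.3 -71.5  60. ]
blank [244.8 165.3] 0.75 [554.3   7.9  60. ]
headstock [250.7 152.7] 0.89 [572.5   6.6  60. ]
blank_near [247.5 162.9] 0.57 [558.6   5.7  60. ]
```

View pics/w1.png

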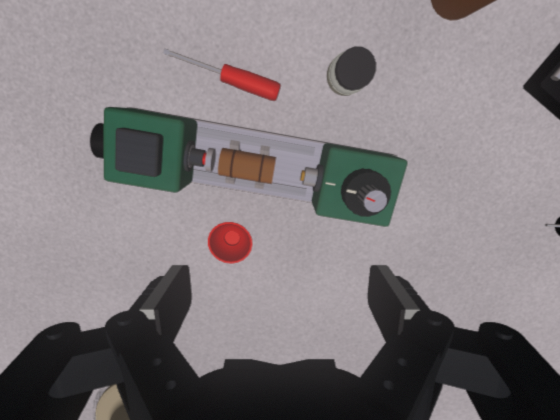

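The wrist view shows the fine knob's top at (375,201), the ring at (366,192), the brass nose at (301,175), the blank from (219,163) to (274,168), and the pad at about (212,160).

Run:
```python
from h import *
np.set_printoptions(precision=1,suppress=True)
d=np.load("w1.npy",allow_pickle=True).item();s,w=d["s"],d["w"]
for n,px,z in(("fine",(375,201),144),("ring",(366,192.5),115),("nose",(301,175),60),("bfar",(219,163),60),("bnear",(274,168),60),("padface",(214,160),60)):
    print(n,onplane(w,px,z,s))
im=w["pixels"][130:230,180:420]
cv2.imwrite("pics/c1.png",cv2.resize(im,(792,330),interpolation=cv2.INTER_CUBIC))
```

```text
fine [ 587.4 -138.2  144. ]
ring [ 588.8 -135.5  115. ]
nose [570.8 -65.2  60. ]
bfar [544.1  40.1  60. ]
bnear [565.7 -28.8  60. ]
padface [545.3  47.4  60. ]
```

View pics/c1.png

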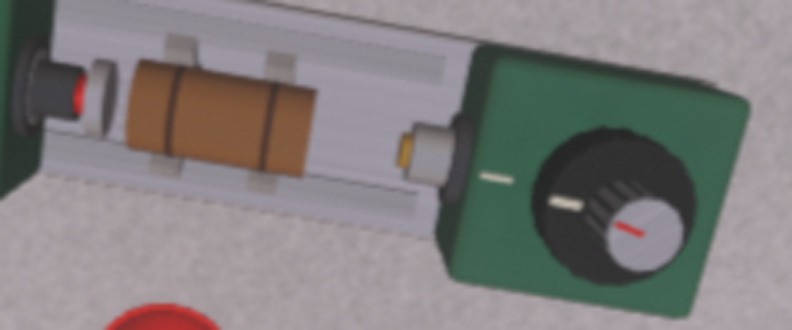

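Run:
```python
from h import *
np.set_printoptions(precision=2,suppress=True)
d=np.load("w1.npy",allow_pickle=True).item();s,w=d["s"],d["w"]
g=lambda n,x,y,z:(n,onplane(w,(x/3.3+180-.35,y/3.3+130-.35),z,s))
P=dict([g("fine",645,235,144),g("ring",613,205,115),g("nose",400,150,60),g("bn",310,132,60),g("bf",133,104,60),g("pad",115,98,60),
 g("b1",316,90,63),g("b2",303,175,63),g("b3",140,60,63),g("b4",127,147,63),g("box1",440,240,85),g("m1",480,177,85),g("m2",514,181,85)])
for k in P: print(k,P[k])
o=(P["fine"]+P["ring"])[:2]/2
c=(P["bn"]+P["bf"])[:2]/2
u=(P["bf"]-P["bn"])[:2];print(np.linalg.norm(u),np.arctan2(-u[0],u[1]))
u=c-o;yaw=np.arctan2(-u[0],u[1]);u/=np.linalg.norm(u);print("o",o,"yaw",yaw)
for k in P: print(k,(P[k][:2]-o)@u)
```

```text
fine [ 587.63 -138.19  144.  ]
ring [ 589.35 -134.48  115.  ]
nose [570.65 -65.13  60.  ]
bn [563.48 -29.09  60.  ]
bf [546.87  39.71  60.  ]
pad [546.37  47.05  60.  ]
b1 [580.11 -24.86  63.  ]
b2 [546.88 -32.93  63.  ]
b3 [564.56  42.45  63.  ]
b4 [530.48  35.9   63.  ]
box1 [548.04 -90.11  85.  ]
m1 [576.39 -93.82  85.  ]
m2 [ 579.94 -106.38   85.  ]
70.78016650069856 0.2369377467823249
o [ 588.49 -136.34] yaw 0.23095229044599377
fine -1.609681651477178
ring 1.609681651477152
nose 73.4034660666102
bn 110.12389260829785
bf 180.90279123871656
pad 188.16042736977857
b1 110.43476421366557
b2 110.19093288844203
b3 179.5223664401295
b4 180.9420533258835
box1 54.261603430365994
m1 44.15651705377559
m2 31.123171069520254
```

>>> {"name": "drive_tool", "arguments": {
  "commands": "0.024 -0.075 -0.115 0 0 0.155 100;0.024 -0.075 -0.115 0 0 0.155 100;0.024 -0.075 -0.115 0 0 0.155 100;0.024 -0.075 -0.115 0 0 0.155 100;0.024 -0.075 -0.115 0 0 0.155 100;0.024 -0.075 -0.115 0 0 0.155 100;0.024 -0.075 -0.115 0 0 0.155 100;0.024 -0.075 -0.115 0 0 0.155 100;0.024 -0.075 -0.115 0 0 0.155 100;0.024 -0.075 -0.115 0 0 0.155 100;0.024 -0.075 -0.115 0 0 0.155 100;0.024 -0.075 -0.115 0 0 0.155 100;0.024 -0.075 -0.115 0 0 0.155 100;0 0 0 0 0 0 100;0 0 0 0 0 0 100"
}}

```text
time_s: 4.9
eef_pos: [587.4, -138.1, 183.7]
ee_rot: [-0.0, 0.553, 0.833, -0.0]
force: [-0.2, -0.8, 0.9]
grip_width: 0.996
grip_force: 0.0
```

Run:
```python
from h import *
np.set_printoptions(precision=2,suppress=True)
s=sense();w=capture("wrist");cv2.imwrite("pics/w2.png",w["pixels"])
print(s["eef_pos"],s["joints"],s["force"],s["wrist_torque"],rot(s["ee_rot"]))
np.save("w2.npy",{"s":s,"w":w},allow_pickle=True)
print(proj(w,(588,-137,144),s),proj(w,(588,-137,115),s))
```

```text
[ 587.35 -138.11  183.73] [-0.42  0.54  1.34  0.    1.27 -0.82] [-0.17 -0.77  0.95] [-0.   -0.    0.04] [[-0.39  0.92 -0.  ]
 [ 0.92  0.39  0.  ]
 [ 0.   -0.   -1.  ]]
(np.float64(280.62024956183785), np.float64(248.21956930146916)) (np.float64(280.42578664253693), np.float64(230.7427418447047))
```

View pics/w2.png

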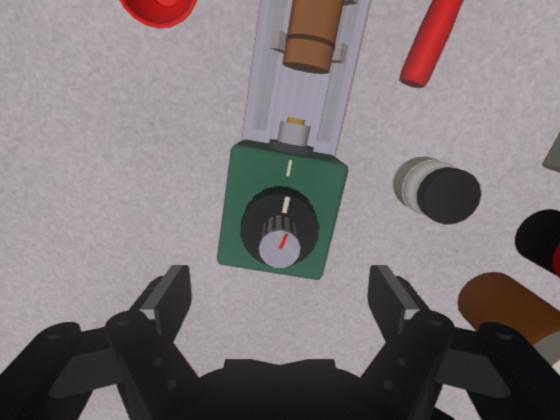

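The ring and fine knob sit where predicted (fine top at (280,248)), so the tool is centred. I'm descending onto the ring.

>>> {"name": "drive_tool", "arguments": {
  "commands": "0.006 0.01 -0.15 0 0 0 100;0 0 -0.2 0 0 0 100;0 0 -0.2 0 0 0 100;0 0 -0.15 0 0 0 100;0 0 -0.07 0 0 0 100;0 0 0 0 0 0 100;0 0 0 0 0 0 60;0 0 0 0 0 0 55;0 0 0 0 0 0 50;0 0 0 0 0 0 50;0 0 0 0 0 0 50;0 0 0 0 0 0 50",
  "force": 50
}}

```text
time_s: 5.95
eef_pos: [587.2, -137.6, 109.0]
ee_rot: [-0.0, 0.551, 0.834, -0.001]
force: [-12.5, -2.9, 14.9]
grip_width: 0.617
grip_force: 51.8
```

>>> {"name": "drive_tool", "arguments": {
  "commands": "-0.01 -0.003 0.025 0 0 0 50;0 0 0 0 0 -0.08 50;0 0 0 0 0 -0.155 50;0 0 0 0 0 -0.155 50;0 0 0 0 0 -0.155 50;0 0 0 0 0 -0.155 50;0 0 0 0 0 -0.155 50;0 0 0 0 0 -0.155 50;0 0 0 0 0 -0.155 50;0 0 0 0 0 -0.155 50;0 0 0 0 0 -0.155 50;0 0 0 0 0 -0.155 50;0 0 0 0 0 -0.155 50;0 0 0 0 0 -0.155 50;0 0 0 0 0 -0.155 50;0 0 0 0 0 -0.155 50;0 0 0 0 0 0 50;0 0 0 0 0 0 50"
}}

```text
time_s: 7.45
eef_pos: [586.9, -137.3, 109.3]
ee_rot: [-0.0, 0.995, 0.105, -0.0]
force: [-2.0, -4.2, -4.1]
grip_width: 0.608
grip_force: 58.9
```

Run:
```python
from h import *
np.set_printoptions(precision=2,suppress=True)
s=sense();print(s["eef_pos"],s["joints"],s["force"],s["wrist_torque"])
w=capture("scene");q=capture("side");np.save("s1.npy",{"w":w,"q":q},allow_pickle=True)
a=cv2.resize(w["pixels"][200:300,220:360],(784,560)[:2],interpolation=cv2.INTER_CUBIC)
cv2.imwrite("pics/s1.png",a)
```

```text
[ 586.94 -137.31  109.26] [-0.42  0.62  1.42 -0.    1.11  0.94] [-2.05 -4.18 -4.15] [-0.16  0.53 -0.38]
```

View pics/s1.png

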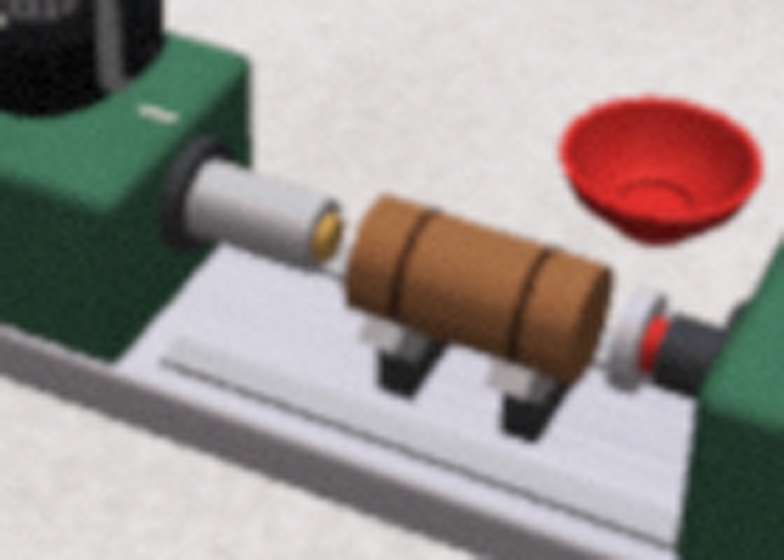

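```bash
cat >> h.py <<'E'
from scipy.optimize import minimize_scalar
O=np.array([588,-137.]);Y=0.234;U=np.array([-np.sin(Y),np.cos(Y)])
def axial(p,px,s=None):
    "axial coordinate of the work-axis point that projects nearest to px, and miss in px"
    P=lambda t: np.array(proj(p,[*(O+U*t),60],s))
    r=minimize_scalar(lambda t:np.linalg.norm(P(t)-px),bounds=(40,300),method="bounded",options=dict(xatol=.01))
    return round(r.x,1),round(r.fun,1)
E
python3 - <<'E'
from h import *
w=np.load("s1.npy",allow_pickle=True).item()["w"]
for n,x,y in(("nose",329,238),("near",367,251),("far",592,325),("pad",628,342)):
    print(n,axial(w,np.array([x/5.6+220-.4,y/5.6+200-.4])))
E
```

```text
nose (np.float64(97.3), np.float64(0.0))
near (np.float64(109.9), np.float64(0.1))
far (np.float64(181.2), np.float64(0.3))
pad (np.float64(192.5), np.float64(1.2))
```

>>> {"name": "drive_tool", "arguments": {
  "commands": "0 0 0 0 0 -0.15 50;0 0 0 0 0 -0.15 50;0 0 0 0 0 -0.15 50;0 0 0 0 0 -0.15 50;0 0 0 0 0 -0.15 50;0 0 0 0 0 0 50;0 0 0 0 0 0 50;0 0 0 0 0 0 50"
}}

```text
time_s: 8.22
eef_pos: [587.0, -137.2, 109.3]
ee_rot: [-0.0, 0.982, -0.189, -0.0]
force: [-3.0, -4.1, -4.9]
grip_width: 0.609
grip_force: 59.0
```

Run:
```python
from h import *
w=capture("scene");q=capture("side")
np.save("s2.npy",{"w":w,"q":q},allow_pickle=True)
cv2.imwrite("pics/s2.png",cv2.resize(w["pixels"][200:300,220:360],(784,560),interpolation=cv2.INTER_CUBIC))
```

```text
(no output)
```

View pics/s2.png

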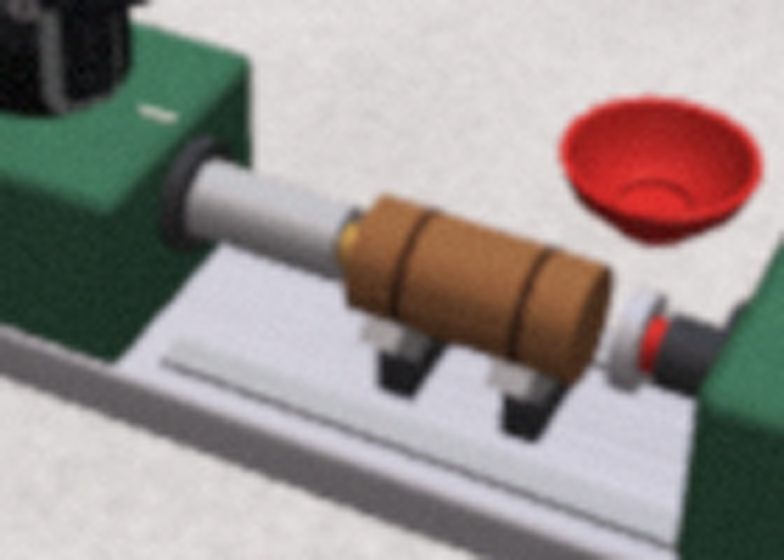

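Scene view: the blank hasn't moved (its near rim is still at (383,195)), and the nose is nearly hidden behind it, with a gap of about 4 mm. I'm letting go of the ring, rising, and winding the wrist back for the fine knob.

>>> {"name": "drive_tool", "arguments": {
  "commands": "0 0 0 0 0 0 100;0 0 0 0 0 0 100;0 0 0 0 0 0 100;0 0 0 0 0 0 100;0 0 0.15 0 0 0 100;0 0 0.25 0 0 0 100;0 0 0.2 0 0 0.155 100;0 0 0 0 0 0.155 100;0 0 0 0 0 0.155 100;0 0 0 0 0 0.155 100;0 0 0 0 0 0.155 100;0 0 0 0 0 0.155 100;0 0 0 0 0 0.155 100;0 0 0 0 0 0.155 100;0 0 0 0 0 0.155 100;0 0 0 0 0 0.155 100;0 0 0 0 0 0.155 100;0 0 0 0 0 0.155 100;0 0 0 0 0 0.155 100;0 0 0 0 0 0.155 100"
}}

```text
time_s: 9.98
eef_pos: [587.5, -136.9, 169.6]
ee_rot: [0.0, 0.787, 0.617, 0.0]
force: [0.2, 0.3, 0.2]
grip_width: 0.997
grip_force: 0.0
```

>>> {"name": "drive_tool", "arguments": {
  "commands": "0 0 0 0 0 0.155 100;0 0 0 0 0 0.155 100;0 0 0 0 0 0.155 100;0 0 0 0 0 0.155 100;0 0 0 0 0 0.155 100;0 0 0 0 0 0.155 100;0 0 0 0 0 0.155 100;0 0 0 0 0 0.155 100;0 0 0 0 0 0.155 100;0 0 0 0 0 0.155 100;0 0 0 0 0 0.155 100;0 0 0 0 0 0.155 100;0 0 0 0 0 0.155 100;0 0 0 0 0 0.155 100;0 0 0 0 0 0.155 100;0 0 0 0 0 0 100;0 0 0 0 0 0 100"
}}

```text
time_s: 11.4
eef_pos: [587.4, -136.9, 169.5]
ee_rot: [0.0, -0.002, 1.0, -0.0]
force: [-0.2, 0.5, 0.3]
grip_width: 0.997
grip_force: 0.0
```

Run:
```python
from h import *
np.set_printoptions(precision=2,suppress=True)
s=sense();w=capture("wrist");print(s["eef_pos"],s["joints"],s["force"],s["wrist_torque"])
np.save("w3.npy",{"s":s,"w":w},allow_pickle=True)
for z in(144,115):print(proj(w,(588,-137,z),s),proj(w,(587,-137.3,z),s))
cv2.imwrite("pics/w3.png",w["pixels"])
```

```text
[ 587.4  -136.92  169.54] [-0.42  0.55  1.36  0.    1.23 -2.  ] [-0.15  0.47  0.32] [-0.    0.01 -0.02]
(np.float64(280.168890607508), np.float64(261.6539260129737)) (np.float64(279.62915285854865), np.float64(259.99545270041966))
(np.float64(280.0386048000048), np.float64(241.03307034518667)) (np.float64(279.5757662853491), np.float64(239.5799770685205))
```

View pics/w3.png

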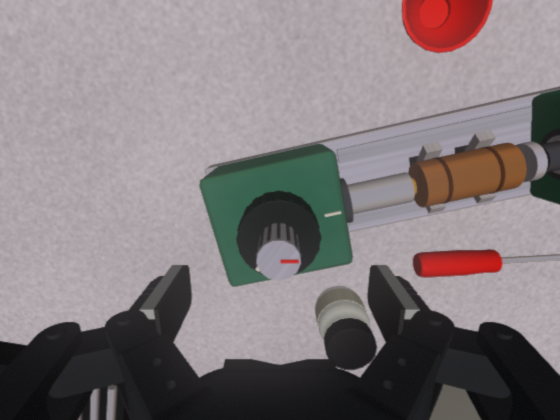

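The fine knob's top is at (279,260), centred under the tool to within 0.5 mm. I'm gripping it.

>>> {"name": "drive_tool", "arguments": {
  "commands": "0 0 -0.15 0 0 0 80;0 0 -0.15 0 0 0 60;0 0 -0.02 0 0 0 40;0 0 0 0 0 0 25;0 0 0 0 0 0 20;0 0 0 0 0 0 20;0 0 0 0 0 0 20;0 0 0 0 0 0 20;0 0 0 0 0 0 20;0 0 0 0 0 0 20",
  "force": 40
}}

```text
time_s: 12.28
eef_pos: [587.6, -137.4, 138.2]
ee_rot: [0.001, -0.003, 1.0, -0.0]
force: [-2.2, -2.4, 5.6]
grip_width: 0.277
grip_force: 40.1
```

>>> {"name": "drive_tool", "arguments": {
  "commands": "0 0 0 0 0 -0.08 20;0 0 0 0 0 -0.155 20;0 0 0 0 0 -0.155 20;0 0 0 0 0 -0.155 20;0 0 0 0 0 -0.155 20;0 0 0 0 0 -0.155 20;0 0 0 0 0 -0.155 20;0 0 0 0 0 -0.155 20;0 0 0 0 0 -0.155 20;0 0 0 0 0 -0.155 20;0 0 0 0 0 -0.155 20;0 0 0 0 0 -0.155 20;0 0 0 0 0 -0.155 20;0 0 0 0 0 -0.155 20;0 0 0 0 0 -0.155 20;0 0 0 0 0 -0.155 20;0 0 0 0 0 -0.155 20;0 0 0 0 0 -0.155 20;0 0 0 0 0 0 20;0 0 0 0 0 0 20"
}}

```text
time_s: 13.95
eef_pos: [586.9, -137.8, 138.2]
ee_rot: [0.001, 0.874, 0.486, -0.001]
force: [-6.2, -4.3, 7.1]
grip_width: 0.275
grip_force: 40.3
```

```bash
cat > look.py <<'E'
from h import *
import sys
np.set_printoptions(precision=3,suppress=True)
s=sense();w=capture("scene");q=capture("side")
print(s["eef_pos"],s["joints"],s["force"],s["wrist_torque"],R.from_matrix(rot(s["ee_rot"])@np.diag([1,-1,-1])).as_rotvec())
np.save(sys.argv[1]+".npy",{"s":s,"w":w,"q":q},allow_pickle=True)
cv2.imwrite("pics/%s.png"%sys.argv[1],cv2.resize(w["pixels"][200:300,220:360],(784,560),interpolation=cv2.INTER_CUBIC))
def red(p,box):
    x0,y0,x1,y1=box;i=p["pixels"][y0:y1,x0:x1].astype(int)
    r=np.clip(i[...,2]-np.maximum(i[...,0],i[...,1]),0,None);r[r<25]=0
    ys,xs=np.nonzero(r);return r.sum(),(xs*r[ys,xs]).sum()/max(r.sum(),1)+x0,(ys*r[ys,xs]).sum()/max(r.sum(),1)+y0
def tip(p):print("red",red(p,(322,245,350,275)))
for n in ("s1",sys.argv[1]):tip(np.load(n+".npy",allow_pickle=True).item()["w"])
E
python3 look.py f1
```

```text
[ 586.935 -137.79   138.21 ] [-0.424  0.582  1.392 -0.002  1.168  0.132] [-6.247 -4.339  7.143] [-0.633  0.977 -0.126] [-0.001  0.001  1.015]
red (np.int64(7128), np.float64(329.97951739618406), np.float64(256.58403479236813))
red (np.int64(5680), np.float64(327.8387323943662), np.float64(255.24401408450706))
```

View pics/f1.png

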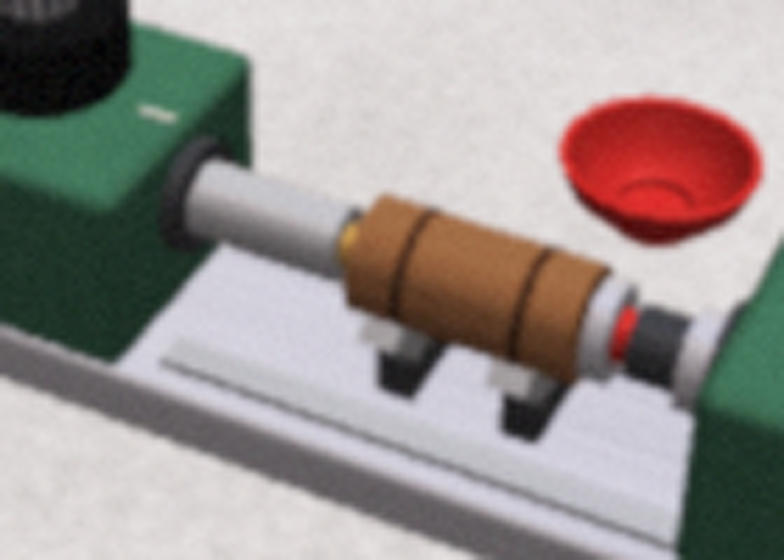

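The pad has just reached the blank. The red band is fully free at about (331,260) in the full image, and the blank is still in place with the gap open.

>>> {"name": "drive_tool", "arguments": {
  "commands": "0 0 0 0 0 -0.155 20;0 0 0 0 0 -0.155 20;0 0 0 0 0 -0.155 20;0 0 0 0 0 -0.155 20;0 0 0 0 0 -0.155 20;0 0 0 0 0 -0.155 20;0 0 0 0 0 0 20;0 0 0 0 0 0 20"
}}

```text
time_s: 14.72
eef_pos: [586.7, -137.5, 138.2]
ee_rot: [0.0, 0.99, 0.142, -0.001]
force: [-6.8, -2.4, 8.7]
grip_width: 0.275
grip_force: 40.4
```

```bash
cat > look.py <<'E'
from h import *
import sys
np.set_printoptions(precision=2,suppress=True)
def prof(im,p,ts):
    i=cv2.GaussianBlur(im,(0,0),.5).astype(np.float32)
    uv=np.array([proj(p,[*(O+U*t),60],) for t in ts],np.float32)
    n=np.array([[.4],[1]])  # sample a few rows across the axis
    return np.mean([cv2.remap(i,uv[:,:1].copy(),(uv[:,1:]+d).astype(np.float32),1)[:,0] for d in(-1.5,0,1.5)],0)
ts=np.arange(100,225,.25).astype(np.float32)
def rep(n):
    d=np.load(n+".npy",allow_pickle=True).item();p=d["w"]
    a=prof(d.get("avg",p["pixels"].astype(np.float32)),p,ts);r=np.clip(a[:,2]-1.0*a[:,1]-15,0,None)*(ts>172);r*=(a[:,0]>.7*a[:,1])
    k=(a[:,2]-a[:,0])*(ts<190);m=k>.5*np.percentile(k[(ts>120)&(ts<170)],80)
    dark=lambda lo,hi:(lambda g:np.sum(g[0]*g[1])/g[0].sum())((np.clip(110-a[(ts>lo)&(ts<hi),2],0,None)+1e-6,ts[(ts>lo)&(ts<hi)]))
    print(n,"red len",r.sum()*.25/max(r.max(),1e-6),"sum",r.sum(),"peak",r.max(),"at",(r*ts).sum()/r.sum(),"rings",dark(115,132),dark(145,165))
if __name__=="__main__":
    s=sense();ws=[capture("scene") for _ in range(4)];w=ws[-1]
    print(s["time_s"],s["force"],s["wrist_torque"],"yaw",R.from_matrix(rot(s["ee_rot"])@np.diag([1,-1,-1])).as_rotvec()[2])
    avg=np.mean([x["pixels"] for x in ws],0).astype(np.float32)
    np.save(sys.argv[1]+".npy",{"s":s,"w":w,"avg":avg},allow_pickle=True)
    cv2.imwrite("pics/%s.png"%sys.argv[1],cv2.resize(avg[200:300,220:360].astype(np.uint8),(784,560),interpolation=cv2.INTER_CUBIC))
    for n in("s1","s2","f1",*sys.argv[1:]):rep(n)
E
python3 look.py f2
```

```text
14.7167 [-6.8  -2.44  8.65] [-0.47  1.2  -0.13] yaw 0.28495574802194745
s1 red len 4.92077 sum 2199.9875 peak 111.77049 at 198.20757 rings 121.40821 159.62595
s2 red len 4.9313383 sum 2154.314 peak 109.215485 at 198.35077 rings 121.43496 159.56256
f1 red len 5.251963 sum 2191.9763 peak 104.340805 at 189.39754 rings 121.47552 159.60735
f2 red len 5.020044 sum 2168.7559 peak 108.00482 at 186.19505 rings 120.12977 158.26378
```

View pics/f2.png

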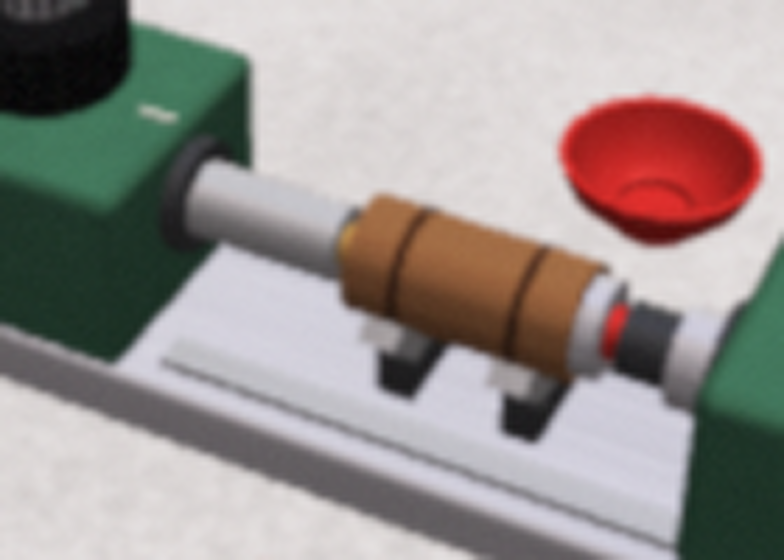

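>>> {"name": "drive_tool", "arguments": {
  "commands": "0 0 0 0 0 -0.15 20;0 0 0 0 0 -0.15 20;0 0 0 0 0 -0.15 20;0 0 0 0 0 -0.15 20;0 0 0 0 0 -0.15 20;0 0 0 0 0 0 20;0 0 0 0 0 0 20"
}}

```text
time_s: 15.5
eef_pos: [586.7, -137.3, 138.2]
ee_rot: [0.0, 0.988, -0.151, -0.0]
force: [-6.8, -1.9, 9.1]
grip_width: 0.282
grip_force: 40.5
```

```bash
python3 look.py f3|grep -v "^s\|^f1"
```

```text
15.5 [-6.84 -1.89  9.1 ] [-0.25  1.19 -0.06] yaw -0.3039927072516951
f3 red len 5.1045322 sum 1972.5637 peak 96.608444 at 184.12955 rings 117.97172 156.02823
```

>>> {"name": "drive_tool", "arguments": {
  "commands": "0 0 0 0 0 -0.15 20;0 0 0 0 0 0 20;0 0 0 0 0 0 20"
}}

```text
time_s: 15.95
eef_pos: [586.8, -137.2, 138.2]
ee_rot: [0.0, 0.978, -0.209, -0.0]
force: [-7.3, -2.2, 8.7]
grip_width: 0.276
grip_force: 40.5
```

```bash
python3 look.py f4|grep -v "^s\|^f1"
```

```text
15.95 [-7.26 -2.22  8.69] [-0.26  1.15 -0.05] yaw -0.42177550485604753
f4 red len 4.8778768 sum 1733.929 peak 88.86699 at 183.87367 rings 117.94935 155.9081
```

>>> {"name": "drive_tool", "arguments": {
  "commands": "0 0 0 0 0 -0.15 20;0 0 0 0 0 0 20;0 0 0 0 0 0 20"
}}

```text
time_s: 16.4
eef_pos: [586.8, -137.2, 138.2]
ee_rot: [0.0, 0.964, -0.267, -0.0]
force: [-6.5, -0.8, 8.9]
grip_width: 0.276
grip_force: 40.5
```

```bash
python3 look.py f5|grep -v "^s\|^f1"
```

```text
16.4 [-6.47 -0.82  8.86] [-0.26  1.16 -0.08] yaw -0.5395329738161371
f5 red len 4.386847 sum 1454.2124 peak 82.87344 at 183.45448 rings 117.78962 155.75372
```

>>> {"name": "drive_tool", "arguments": {
  "commands": "0 0 0 0 0 -0.13 20;0 0 0 0 0 -0.13 20;0 0 0 0 0 0 20;0 0 0 0 0 0 20;0 0 0 0 0 0 20"
}}

```text
time_s: 17.02
eef_pos: [586.8, -137.1, 138.2]
ee_rot: [0.0, 0.932, -0.363, -0.0]
force: [-6.9, -0.9, 8.8]
grip_width: 0.274
grip_force: 40.5
```

```bash
python3 look.py f6|grep -v "^s\|^f1"
```

```text
17.0167 [-6.87 -0.87  8.83] [-0.22  1.06 -0.06] yaw -0.7431904656168207
f6 red len 4.123312 sum 1158.5112 peak 70.24155 at 182.91206 rings 117.82039 155.72586
```

View pics/f6.png

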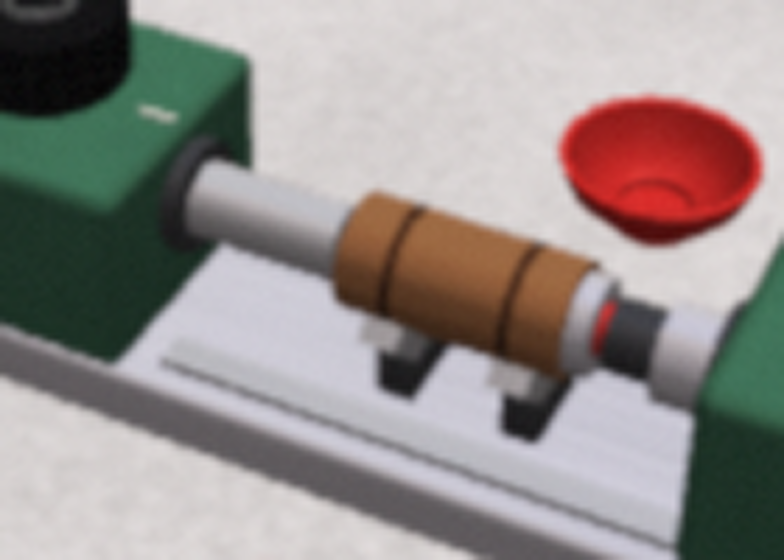

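The red band is about half swallowed: redness is at 53% of free, and the blank has been stopped against the quill for 0.44 rad of turning. I'll make one tiny increment, then release and back off.

>>> {"name": "drive_tool", "arguments": {
  "commands": "0 0 0 0 0 -0.07 20;0 0 0 0 0 0 20;0 0 0 0 0 0 20;0 0 0 0 0 0 20;0 0 0 0 0 0 20;0 0 0 0 0 0 70;0 0 0 0 0 0 100;0 0 0 0 0 0 100;0 0 0 0 0 0 100;0 0 0 0 0 0 100;0 0 0.15 0 0 0 100;0 0 0.25 0 0 0 100;0 0 0.3 0 0 0 100;0 0 0.3 0 0 0 100;0 0 0 0 0 0 100;0 0 0 0 0 0 100"
}}

```text
time_s: 18.55
eef_pos: [587.7, -137.1, 238.6]
ee_rot: [-0.0, 0.921, -0.388, 0.002]
force: [0.0, -0.3, -0.8]
grip_width: 1.003
grip_force: 0.0
```

```bash
python3 look.py f7|grep -v "^s\|^f1"
```

```text
18.55 [ 0.03 -0.32 -0.76] [ 0.02 -0.06 -0.03] yaw -0.7979405835880387
f7 red len 4.0956583 sum 996.8624 peak 60.848732 at 182.77467 rings 117.694405 155.72581
```

```bash
python3 -c "
from rig import finish_job
print(finish_job())"
```

```text
the job is handed in; nothing more can be done
None
```

I handed the job in with the blank clamped at about 14–16 N, estimated from the half-swallowed red band and the knob angle (no direct force reading). The quill was set about 4 mm short of the blank rather than 3 mm, and the gripper has let go of both knobs and is clear. No verdict came back.

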